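Post a spent battery through the sprung flap of the used-battery box

TASK

A spent 9-volt block battery has been left lying on the tray of the used-battery box. Push the box's green sprung flap down with one finger and, while it stays open, gently push the battery off the tray into the box with the other finger; keep the flap down until the battery has dropped in, then let the flap spring shut. Do not pick the battery up or pinch it, and leave the AA battery, the torch, the mug and the phone where they are.

Things in the scene. Friction and masses are not known exactly. Their poses are not given: they have to be found in the camera images.
- battery_box: Grey hollow used-battery box with a clear front window, fixed to the desk, 186 x 180 x 94 mm. Origin on its underside on the middle line; its x runs from front (x -88 mm: window, tray) to rear (x 98: hinge), y to its left, z up. Walls 4 mm, floor at z 4, hollow also under the tray. Box coordinates below are in this frame, in mm. Cheeks beside the flap and the hinge housing behind it rise to z 94.
- tray (a point): Centre of the flat tray surface on the front part of the box's top (box x -53, y 0, z 85), axes as the box. Tray: box x -88 to -18, y -82 to 82; rims along its front (x -88 to -84) and both sides stand 4 mm above it. Its rear edge at x -18 is open to the well (x -18 to 77, y -77 to 77), which leads down into the box and is closed by the green flap.
- flap (a joint): Angle of the green flap (rad): 0 shut, grows as its front edge swings down into the box, stop at 1.15. A spring shuts it at once when let go: about 3 N down on the push bar starts it, about 5 N holds it at 0.9. Shut, the flap's front skirt (z 80 to 94) stands 9 mm above the tray and blocks the battery; hold it at 0.85 to 1.05 and the battery drops through the 30 mm gap between tray edge and bar.
- flap_hinge (a point): The flap is smooth slippery plastic, so a fingertip slides over its push bar. Point: middle of the flap's hinge axis, which runs along the box's y at box x 72, z 90. The flap reaches 87.5 mm forward from it (skirt front at box x -15.5) and is 150 mm wide (y -75 to 75); shut, its top is at z 94.
- push_bar (a point): Top middle of the round push bar on the flap: along the box's y, 134 mm long (y -67 to 67), round of radius 10 mm, on a 9 mm rib. Moves with the flap: top line at box x 32, z 133 shut; at 0.8 to 1.0 rad x 21, z 94 at 0.8, 89 at 0.9, 84 at 1.0. Push straight down with a fingertip at box x 25 to 30. Then both tips, at one height, are just above the tray level.
- spent_battery: The spent 9-volt block battery, black with a copper-coloured band and two steel snaps at one end: 17.5 x 48.5 x 26.5 mm (x, y, z), 46 g, lying on its long narrow side on the tray, about across the box (within about 20 degrees). Origin under its centre, snaps at its y+ end, z up. It falls in once pushed past the tray's rear edge.
- spent_mid (a point): Centre of the spent battery (13 mm above the tray while it lies there).
- fresh_cell: AA battery, black with a copper-coloured end, 14 mm diameter, 51 mm tall, standing upright on the desk to the right of the box; leave it. Origin at its foot, z up.
- torch: Dark torch standing upright on the desk, 27 mm diameter, 92 mm tall; leave it. Origin at its foot, z up.
- mug: Blue and white patterned mug, 97 x 106 x 98 mm, to the right of the torch; leave it. Origin at its foot, z up.
- phone: Phone lying screen up on the desk, 147 x 72 x 9 mm; leave it. Origin under its centre.

How it is judged:
By the outcome, as a careful person would: the job done as asked, in the order asked, and still so for the second after the job is handed in, with the robot touching nothing.
It also fails if it takes over 58 s, if anything falls off the work surface, if the arm or the gripper's body presses on something with over 40 N, if the wrist force passes 120 N, or if a joint passes its speed limit or range.

ROBOT

A 6-joint arm with a two-finger parallel gripper is mounted at the origin on a cart in front of the work surface, level with it; the furniture and walls round the work are solid. World frame = base frame: x ahead of the robot, y to its left, z up, the work surface at z = 0. Lengths are in m, angles in degrees, forces in N, time in s.
With the tool pointing down it reaches from about 0.25 to 0.725 m from the base axis. Payload 9.7 kg.
Tool frame: the origin (TCP) lies where the fingers leave the gripper's body, on its centre line; the fingertips stand 73 mm ahead of it and the grasp point (between the pads) lies 54 mm ahead of it; z points along the fingers, y is the line along which they close (so a half turn about z gives the same grasp; the last joint's range is limited). The gripper opens to 85 mm and grips with 20 to 120 N. Pads are 22 mm wide; open, the fingers measure 114 mm over their backs; the gripper's body (76 mm by 85 mm) begins 54 mm behind the grasp point. The pads swing forward as they close: fully open they stand 13 mm farther back than shut.
Start: joints at [-72.88, 4.979, 10.078, 95.1, 0, 90], TCP at [0.162, -0.526, 0.304] pointing down, gripper open.
Joint ranges: [-179.16, 179.16], [-48.56, 103.87], [-65.8, 70.77], [-126.05, 130.52], [-82.76, 87.17], [-180, 180]. Speed limits (degrees/s): [127.2, 127.2, 147.25, 180, 180, 180].

INTERFACE

Orientations are given as [roll, pitch, yaw] about the fixed x, y, z axes, in that order (R = Rz(yaw) Ry(pitch) Rx(roll)).
In Python, from workcell import sensors, imaging, bot gives the robot as it stands.
- The arm moves only by the tool apply_moves, never from a script. Its argument "rows" is a list of rows, each a list of 3 entries, a list of its own where there are three numbers: the shift along the tool's x, y, z in units of 10 cm (1.0 is 10 cm), then the turn, a rotation vector about the tool's x, y, z in units of 30 degrees (1.0 is 30 degrees), then the opening, from 0 (shut) to 1 (fully open). A call has 1 to 20 rows; each row is the pose to reach, as a shift and turn from the pose commanded when the call began, along the tool's axes at that moment; what a row does not reach only later rows make up. A row lasts 1/10 s, in which the tool goes at most 50 mm and 8.59 degrees, less where a joint would pass 70% of its speed; a pose out of reach is approached as far as the arm can. A call with a number of a shift or a turn outside -1 to 1 is refused whole. A call with a gripper value outside its range is refused whole. The fingers move at their own pace and stop on an object; "force" is the grip in N (left out, the last holds). Time passes only in rows, so rows that repeat a pose let the fingers close. It gives the time, the measured TCP pose, the force, the opening and the grip force at its end, in the units of the state.
- sensors.get_obs(): the state, without advancing time (a new reading comes with each control period).
- imaging.camera(name): name is "scene" or "top" or "wrist"; returns (picture, depth): 400x640x3 uint8, red, green, blue; 400x640 float32, m along the optical axis (not along the pixel's ray), 0 where there is no reading.
- imaging.get_calibration(name): a dict with "intrinsics" (3x3 intrinsics, pixels), "world_from_camera" (4x4, takes a point from camera to world coordinates). Camera axes: x right, y down, z forward; pixel columns grow to the right and rows downward; lengths in m; the calibration is good to about 2 mm. The wrist camera is an equidistant fisheye: a pixel r from the principal point sees the ray r / f radians off the axis. A picture is of the moment at which its call begins: read the wrist's pose just before it. get_calibration takes no time and is no camera call; for the wrist camera it gives the pose at the moment of the call.
- bot.job_done(): hands the job in; it is judged then, once.
The state is a dict: "time": time; "q": joint angles; "qd": joint speeds; "joint_efforts": joint torques, N m; "ee_pos": TCP position; "tcp_rot": TCP orientation; "wrist_force": force on the tool from outside, world axes, zero at the start; "torque": the same for the moment, N m; "opening": finger opening in m; "grasp_force": force on a finger pad.
Only numpy, scipy, OpenCV 4.12 (cv2) and the standard library are available. Lean on these libraries where they do the work, as an engineer would, in place of code of your own. Each camera call takes 0.05 s, during which the arm holds its last target. There are 200 camera calls.

## Working session

There is one attempt and no reset: what is moved stays moved. The work goes in short steps, Python scripts to look and compute and a tool call to move; the robot and the scene stay as the last step left them, time stands still between calls to the robot, and variables do not carry over. Pictures are saved under pics/ and viewed, at most 10 in all, crops included, and the job is handed in when it is done.

Besides the shell and the picture viewer there is one more tool, called after "Emit:" as name([rows], argument=value, ...), one row to a line, values as JSON. apply_moves: Moves the arm, as the interface text tells. Its arguments: {"type":"object","properties":{"rows":{"type":"array"},"force":{"type":"number"}},"required":["rows"]}

```bash
ls; mkdir -p pics
python3 - <<'E'
from workcell import sensors, imaging, bot
import cv2,numpy as np
o=sensors.get_obs();print({k:np.round(v,3) for k,v in o.items()})
for n in("scene","top"):
    p,d=imaging.camera(n);cv2.imwrite(f"pics/{n}0.png",p[:,:,::-1]);np.save(f"pics/{n}0.npy",d)
    c=imaging.get_calibration(n);print(n,np.round(c["intrinsics"],1).tolist(),np.round(c["world_from_camera"],3).tolist())
E
```

```text
pics
{'time': np.float64(0.0), 'q': array([-72.881,   5.012,  10.034,  95.1  ,   0.   ,  89.999]), 'qd': array([ 0.036, -0.011, -0.011, -0.047, -0.004,  0.039]), 'joint_efforts': array([ 3.0000e-03, -5.2039e+01,  4.6480e+01,  1.7000e-02,  0.0000e+00,
        0.0000e+00]), 'ee_pos': array([ 0.162, -0.525,  0.303]), 'tcp_rot': array([-179.921,   -0.   ,   17.12 ]), 'wrist_force': array([-0.521, -0.006,  0.023]), 'torque': array([-0.027,  0.016, -0.018]), 'grasp_force': np.float64(0.0), 'opening': np.float64(0.085)}
scene [[474.0, 0.0, 314.1], [0.0, 474.0, 200.1], [0.0, 0.0, 1.0]] [[0.854, -0.355, 0.382, 0.071], [-0.521, -0.6, 0.607, -0.898], [0.014, -0.717, -0.697, 0.787], [0.0, 0.0, 0.0, 1.0]]
top [[428.8, 0.0, 314.8], [0.0, 428.8, 193.6], [0.0, 0.0, 1.0]] [[0.006, -0.991, 0.134, 0.311], [-1.0, -0.004, 0.016, -0.315], [-0.015, -0.134, -0.991, 1.143], [0.0, 0.0, 0.0, 1.0]]
```

View pics/scene0.png

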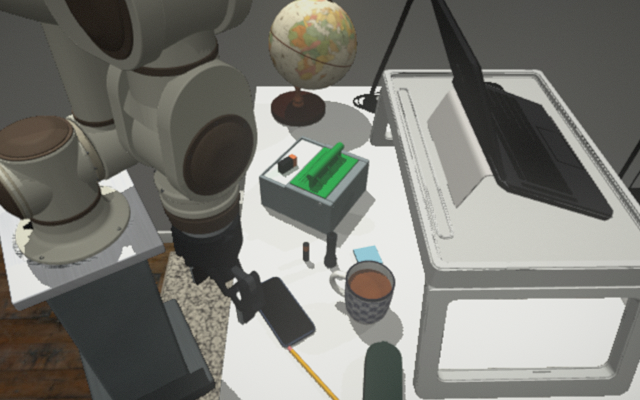

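View pics/top0.png

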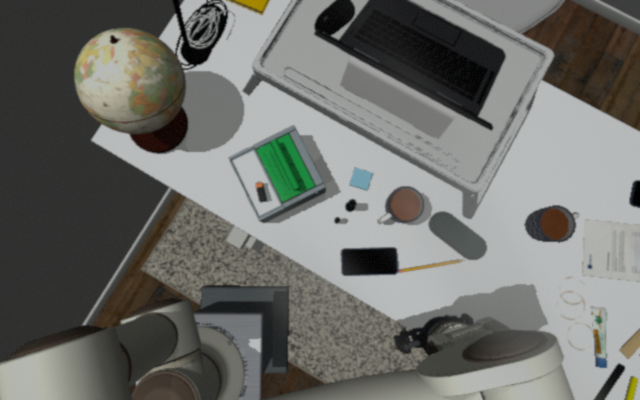

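The box is at about (278,172) in the top view. The tray faces lower-left, and the battery is at about (262,190) on it.

```bash
cat > h.py <<'E'
import numpy as np,cv2
from workcell import sensors, imaging, bot
def cloud(n,d):
    c=imaging.get_calibration(n);K=c["intrinsics"];T=c["world_from_camera"]
    v,u=np.mgrid[:400,:640]
    P=np.stack([(u-K[0,2])/K[0,0]*d,(v-K[1,2])/K[1,1]*d,d],-1)
    W=P@T[:3,:3].T+T[:3,3]; W[d==0]=np.nan
    return W
E
python3 - <<'E'
from h import *
for n,(u0,v0,u1,v1) in {"top":(220,115,335,230),"scene":(250,130,380,240)}.items():
    p=cv2.imread(f"pics/{n}0.png");W=cloud(n,np.load(f"pics/{n}0.npy"))
    m=np.zeros((400,640),bool);m[v0:v1,u0:u1]=1
    z=W[...,2]; hsv=cv2.cvtColor(p,cv2.COLOR_BGR2HSV)
    box=m&(z>.07)&(z<.15)
    r=cv2.minAreaRect(W[box][:,:2].astype(np.float32)*1000);print(n,"box",r)
    g=m&(hsv[...,0]>45)&(hsv[...,0]<80)&(hsv[...,1]>120)
    print("green",cv2.minAreaRect(W[g&(z>.085)&(z<.1)][:,:2].astype(np.float32)*1000))
    bar=g&(z>.12);print("bar",bar.sum(),np.nanmax(z[g]),cv2.minAreaRect(W[bar][:,:2].astype(np.float32)*1000))
    s=p[v0:v1,u0:u1];cv2.imwrite(f"pics/{n}0c.png",cv2.resize(s,None,fx=5,fy=5,interpolation=cv2.INTER_NEAREST) if n=="top" else cv2.resize(s,None,fx=4,fy=4))
    # battery: above tray
    dark=m&(z>.1)&(z<.125)&~g
    print("batt cand",dark.sum(),cv2.minAreaRect(W[dark][:,:2].astype(np.float32)*1000),np.median(W[dark],0))
    nz=m&(z>.07)&(z<.09); print("tray z",np.median(z[nz]))
E
```

```text
top box ((508.2288513183594, -200.60260009765625), (182.74403381347656, 186.33847045898438), 27.08016586303711)
green ((520.0341186523438, -222.8602294921875), (150.61233520507812, 91.19184112548828), 27.22953224182129)
bar 454 0.1381464844909519 ((520.0744018554688, -224.96961975097656), (133.6466522216797, 19.668277740478516), 26.93441390991211)
batt cand 152 ((499.8161315917969, -222.849609375), (141.92393493652344, 142.00091552734375), 89.27549743652344) [ 0.45656646 -0.16478134  0.11146071]
tray z 0.08599753645723529
scene box ((519.7416381835938, -193.98475646972656), (405.9908447265625, 218.4646453857422), 38.73097229003906)
green ((523.3463745117188, -223.53846740722656), (161.09356689453125, 91.56635284423828), 27.228662490844727)
bar 295 0.13560106785302772 ((519.244384765625, -227.87217712402344), (131.35568237304688, 18.673290252685547), 26.620899200439453)
batt cand 368 ((505.6521301269531, -191.80499267578125), (135.41111755371094, 106.55896759033203), 22.971193313598633) [ 0.47146003 -0.21174448  0.10979586]
tray z 0.08459728959968876
```

View pics/top0c.png

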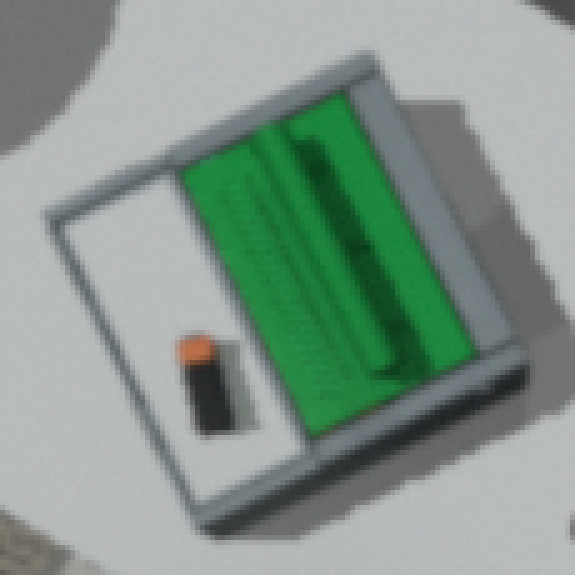

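```bash
cat >> h.py <<'E'
YAW=np.radians(-62.9); O=np.array([.5060,-.1961])
R2=np.array([[np.cos(YAW),-np.sin(YAW)],[np.sin(YAW),np.cos(YAW)]])
def tobox(W):
    return np.concatenate([(W[...,:2]-O)@R2,W[...,2:3]],-1)*1000
E
python3 - <<'E'
from h import *
for n in("top","scene"):
    p=cv2.imread(f"pics/{n}0.png");B=tobox(cloud(n,np.load(f"pics/{n}0.npy")))
    x,y,z=B[...,0],B[...,1],B[...,2]
    m=(x>-80)&(x<-22)&(abs(y)<78)&(z>104)&(z<120)
    r=cv2.minAreaRect(B[m][:,:2].astype(np.float32));print(n,m.sum(),r,cv2.boxPoints(r).round(1).tolist(),np.median(z[m]))
    m2=(x>-80)&(x<-60)&(y>10)&(y<60);print("tray z",np.median(z[m2]))
    hsv=cv2.cvtColor(p,cv2.COLOR_BGR2HSV);g=(hsv[...,0]>45)&(hsv[...,0]<80)&(hsv[...,1]>120)&(abs(x)<80)&(abs(y)<80)
    b=g&(z>125);print("bar",np.median(B[b],0),np.percentile(z[b],95),B[b][:,1].min(),B[b][:,1].max(),B[b][:,0].min(),B[b][:,0].max())
    f=g&(z<100);print("flap",B[f].min(0),B[f].max(0))
# wrist
o=sensors.get_obs();print(o["ee_pos"],o["tcp_rot"])
p,d=imaging.camera("wrist");c=imaging.get_calibration("wrist");cv2.imwrite("pics/w0.png",p[:,:,::-1]);np.save("pics/w0.npy",d)
print(np.round(c["intrinsics"],1).tolist(),np.round(c["world_from_camera"],4).tolist())
E
```

```text
top 143 ((-50.60521697998047, -28.4915828704834), (47.889469146728516, 17.435646057128906), 77.0125732421875) [[-64.5, -49.900001525878906], [-47.5, -53.79999923706055], [-36.70000076293945, -7.099999904632568], [-53.70000076293945, -3.200000047683716]] 111.65334431931262
tray z 86.10827280391266
bar [ 31.81766464  -2.30786298 131.44595831] 135.31735822718773 -67.4476292964504 65.31819408733844 22.157736561920682 41.87573742952154
flap [-15.43970515 -74.93677562   1.42001491] [75.89138928 75.57172351 99.96668116]
scene 141 ((-47.71125411987305, -30.20627784729004), (49.006412506103516, 19.693586349487305), 77.48213958740234) [[-62.599998474121094, -52.0], [-43.400001525878906, -56.29999923706055], [-32.79999923706055, -8.399999618530273], [-52.0, -4.199999809265137]] 110.56068769508254
tray z 85.10209194579399
bar [ 36.49974739  -7.40016835 131.093103  ] 133.55882041710132 -68.3708610422216 62.980423430749916 24.82670402999458 44.12641243065424
flap [-18.35409465 -77.50131819  84.85143874] [78.29199506 77.45506398 99.90294049]
[ 0.16186008 -0.52551014  0.30325431] [-1.79932033e+02 -9.66285598e-04  1.71171743e+01]
[[309.7, 0.0, 314.2], [0.0, 309.7, 200.4], [0.0, 0.0, 1.0]] [[0.2941, -0.9086, -0.2965, 0.238], [-0.9558, -0.28, -0.0901, -0.5009], [-0.0011, 0.3099, -0.9508, 0.3733], [0.0, 0.0, 0.0, 1.0]]
```

View pics/w0.png

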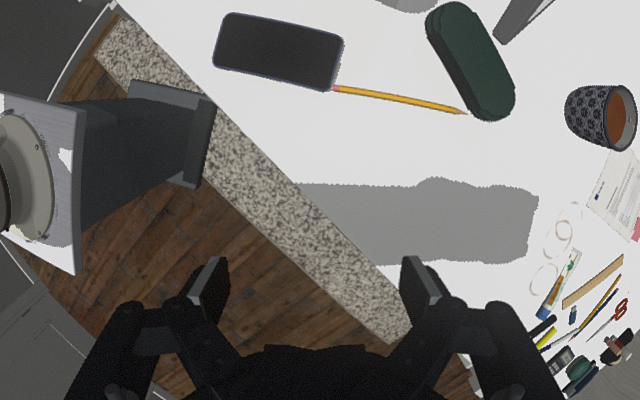

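Wrist view: both open fingers are visible, tips at about (217,260) and (415,260). I'll measure the fingertip reach against opening from the depth, because the pads swing as they close.

```bash
cat >> h.py <<'E'
from scipy.spatial.transform import Rotation as Ro
def wcloud(d,c,o):
    K=c["intrinsics"];T=c["world_from_camera"];v,u=np.mgrid[:400,:640]
    a=(u-K[0,2])/K[0,0];b=(v-K[1,2])/K[1,1];th=np.hypot(a,b)
    k=np.tan(th)/np.maximum(th,1e-9)
    P=np.stack([a*k*d,b*k*d,d],-1);P[(d==0)|(th>1.45)]=np.nan
    W=P@T[:3,:3].T+T[:3,3]
    return (W-o["ee_pos"])@Ro.from_euler("xyz",o["tcp_rot"],degrees=True).as_matrix()*1000
def tips():
    o=sensors.get_obs();c=imaging.get_calibration("wrist");p,d=imaging.camera("wrist")
    rep(wcloud(d,c,o),o); return p,d
def rep(L,o):
    m=(abs(L[...,0])<25)&(abs(L[...,1])<75)&(L[...,2]>30)&(L[...,2]<90)
    for s in(-1,1):
        q=L[m&(L[...,1]*s>0)]
        if len(q)==0: print("none");continue
        zt=np.percentile(q[:,2],99);t=q[q[:,2]>zt-6]
        print("open",round(o["opening"],4),"side",s,"n",len(q),"ztip",round(zt,1),"tip x",t[:,0].min().round(1),t[:,0].max().round(1),"y",t[:,1].min().round(1),t[:,1].max().round(1))
E
python3 - <<'E'
from h import *
rep(wcloud(np.load("pics/w0.npy"),imaging.get_calibration("wrist"),sensors.get_obs()),sensors.get_obs())
E
```

```text
open 0.0855 side -1 n 1518 ztip 58.8 tip x -11.2 12.5 y -55.1 -43.5
open 0.0855 side 1 n 1501 ztip 58.7 tip x -10.6 12.3 y 40.8 53.3
```

Emit:
apply_moves([
  [[0.4,-0.25,0],[0,0,-0.1],0.5],
  [[0.8,-0.5,0],[0,0,-0.2],0.5],
  [[1.0,-0.6,0],[0,0,-0.33],0.5],
  [[1.0,-0.6,0],[0,0,-0.33],0.5],
  [[1.0,-0.6,0],[0,0,-0.33],0.5],
  [[1.0,-0.6,0],[0,0,-0.33],0.5],
])

```text
time: 0.75
ee_pos: [0.2394, -0.4393, 0.3037]
tcp_rot: [-180.0, 0.0, 26.9]
wrist_force: [1.1, 0.5, -0.1]
opening: 0.0423
grasp_force: 0.0
```

Run:
```python
from h import *
tips()
```

```text
open 0.0423 side -1 n 1675 ztip 69.0 tip x -9.6 12.5 y -33.4 -22.1
open 0.0423 side 1 n 1678 ztip 69.3 tip x -10.6 12.7 y 19.9 31.5
```

Emit:
apply_moves([
  [[0.4,-0.15,0],[0,0,0],1],
  [[0.8,-0.3,0],[0,0,0],1],
  [[1.0,-0.4,0],[0,0,0],1],
])

```text
time: 1.1
ee_pos: [0.3115, -0.357, 0.3037]
tcp_rot: [-180.0, -0.0, 26.9]
wrist_force: [0.2, 0.4, -0.3]
opening: 0.0837
grasp_force: 0.0
```

Emit:
apply_moves([
  [[0.4,-0.15,0],[0,0,0],1],
  [[0.8,-0.3,0],[0,0,0],1],
  [[1.0,-0.4,0],[0,0,0],1],
])

```text
time: 1.4
ee_pos: [0.3828, -0.2756, 0.3036]
tcp_rot: [-180.0, -0.0, 27.0]
wrist_force: [-0.0, -0.4, 0.3]
opening: 0.0854
grasp_force: 0.0
```

Emit:
apply_moves([
  [[0.4,-0.15,0],[0,0,0],1],
  [[0.8,-0.3,0],[0,0,0],1],
  [[1.0,-0.4,0],[0,0,0],1],
  [[1.0,-0.4,0],[0,0,0],1],
  [[1.0,-0.4,0],[0,0,0],1],
])

```text
time: 1.9
ee_pos: [0.4525, -0.1961, 0.3036]
tcp_rot: [-180.0, 0.0, 27.0]
wrist_force: [0.5, 0.2, 0.1]
opening: 0.0854
grasp_force: 0.0
```

```bash
cat >> h.py <<'E'
def where():
    o=sensors.get_obs();b=tobox(o["ee_pos"]);h=o["opening"]*500;t=73-13*(o["opening"]/.085)**2
    print("t",o["time"],"tcp box",b.round(1),"yaw",o["tcp_rot"].round(2),"A in/out x",round(b[0]+h,1),round(b[0]+h+12,1),"B",round(b[0]-h,1),"tip z",round(b[2]-t,1),"F",o["wrist_force"].round(2),o["opening"])
    return o
def wview(name):
    o=where();c=imaging.get_calibration("wrist");p,d=imaging.camera("wrist")
    cv2.imwrite(f"pics/{name}.png",p[:,:,::-1])
    R=Ro.from_euler("xyz",o["tcp_rot"],degrees=True).as_matrix()
    L=wcloud(d,c,o);B=tobox(o["ee_pos"]+L/1000@R.T)
    return p,L,B,o
E
python3 - <<'E'
from h import *
p,L,B,o=wview("w1");x,y,z=B[...,0],B[...,1],B[...,2]
rep(L,o)
m=(x>-80)&(x<-22)&(abs(y)<78)&(z>104)&(z<120)
r=cv2.minAreaRect(B[m][:,:2].astype(np.float32));print(m.sum(),r,cv2.boxPoints(r).round(1).tolist(),np.median(z[m]))
m2=(x>-80)&(x<-60)&(y>10)&(y<60);print("tray z",np.median(z[m2]))
hsv=cv2.cvtColor(p,cv2.COLOR_RGB2HSV);g=(hsv[...,0]>45)&(hsv[...,0]<80)&(hsv[...,1]>120)&(abs(x)<90)&(abs(y)<85)
b=g&(z>127);print("bar",cv2.minAreaRect(B[b][:,:2].astype(np.float32)),np.percentile(z[b],[50,95]))
f=g&(z<100)&(z>85);print("flap",cv2.minAreaRect(B[f][:,:2].astype(np.float32)),np.median(z[f]))
E
```

```text
t 1.9 tcp box [-24.3 -47.6 303.6] yaw [-1.7998e+02  4.0000e-02  2.7010e+01] A in/out x 18.3 30.3 B -67.0 tip z 243.7 F [0.54 0.16 0.11] 0.08539176905513866
open 0.0854 side -1 n 1515 ztip 58.9 tip x -10.4 12.7 y -55.5 -43.3
open 0.0854 side 1 n 1512 ztip 58.6 tip x -10.1 12.5 y 40.9 52.9
1055 ((-50.313697814941406, -28.850128173828125), (48.969852447509766, 18.261899948120117), 77.13031768798828) [[-64.69999694824219, -50.70000076293945], [-46.900001525878906, -54.79999923706055], [-36.0, -7.0], [-53.79999923706055, -2.9000000953674316]] 111.23997844769573
tray z 85.06171088627023
bar ((-21.771411895751953, 0.1013641357421875), (133.30970764160156, 126.34747314453125), 89.46858978271484) [131.3866509  133.21621969]
flap ((30.98052215576172, -1.5986709594726562), (151.58641052246094, 92.21315002441406), 89.87560272216797) 94.06187052431014
```

View pics/w1.png

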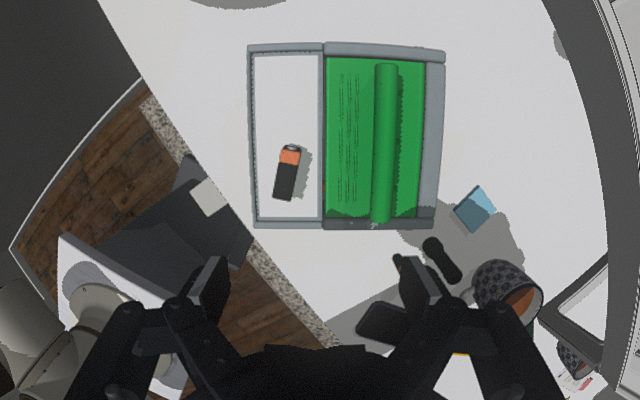

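The wrist view agrees with the earlier estimate: the battery (287,172) is at box (-50,-29), tilted 13°, and the bar is at x 32. Next I move down to just above the bar.

Emit:
apply_moves([
  [[0.1,0,0.3],[0,0,0],1],
  [[0.2,0.01,0.6],[0,0,0],1],
  [[0.2,0.01,0.9],[0,0,0],1],
  [[0.2,0.01,1.0],[0,0,0],1],
  [[0.2,0.01,1.0],[0,0,0],1],
  [[0.2,0.01,1.0],[0,0,0],1],
])

```text
time: 2.55
ee_pos: [0.4708, -0.1882, 0.2053]
tcp_rot: [179.9, -0.1, 27.0]
wrist_force: [-0.7, -0.4, -0.1]
opening: 0.0852
grasp_force: 0.0
```

Run:
```python
from h import *
p,L,B,o=wview("w2");x,y,z=B[...,0],B[...,1],B[...,2]
t=(abs(L[...,0])<25)&(abs(L[...,1])<75)&(abs(L[...,1])>35)&(L[...,2]>50)&(L[...,2]<64)
for s in(-1,1):
    q=B[t&(L[...,1]*s>0)];print("finger",q.min(0),q.max(0))
m=(x>-64)&(x<-22)&(abs(y)<78)&(z>105)&(z<120)
r=cv2.minAreaRect(B[m][:,:2].astype(np.float32));print(m.sum(),cv2.boxPoints(r).round(1).tolist())
```

```text
t 2.55 tcp box [-23.1 -27.7 205.3] yaw [ 1.7993e+02 -5.0000e-02  2.6950e+01] A in/out x 19.5 31.5 B -65.6 tip z 145.4 F [-0.7  -0.41 -0.09] 0.08517865421917442
finger [-79.31660683 -38.45122618 145.53113782] [-66.24980407 -15.1550886  155.2565558 ]
finger [ 18.00397518 -37.64841287 145.74043838] [ 30.91621712 -15.01292318 155.37581229]
2121 [[-64.30000305175781, -50.900001525878906], [-46.70000076293945, -54.70000076293945], [-36.29999923706055, -6.400000095367432], [-54.0, -2.700000047683716]]
```

View pics/w2.png

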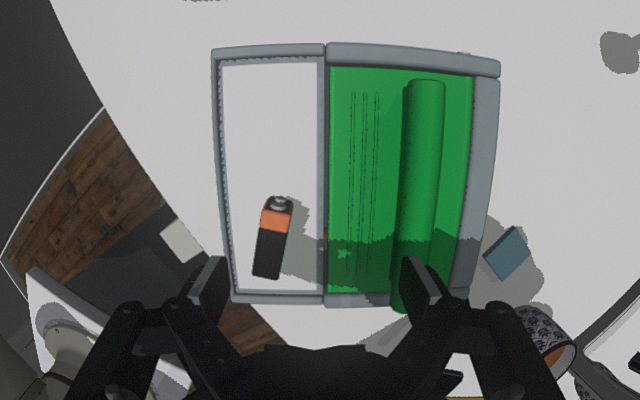

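The fingers line up: the right one is over the bar at (410,280), and the left one is in front of the battery. Now I press the flap down.

Emit:
apply_moves([
  [[0,0,0.07],[0,0,0],1],
  [[0,0,0.14],[0,0,0],1],
  [[0,0,0.2],[0,0,0],1],
  [[0,0,0.26],[0,0,0],1],
  [[0,0,0.32],[0,0,0],1],
  [[0,0,0.38],[0,0,0],1],
  [[0,0,0.44],[0,0,0],1],
  [[0,0,0.5],[0,0,0],1],
  [[0,0,0.54],[0,0,0],1],
  [[0,0,0.54],[0,0,0],1],
  [[0,0,0.54],[0,0,0],1],
  [[0,0,0.54],[0,0,0],1],
  [[0,0,0.54],[0,0,0],1],
])

```text
time: 3.9
ee_pos: [0.4655, -0.1796, 0.147]
tcp_rot: [-178.6, 0.2, 27.3]
wrist_force: [-26.3, 49.5, 13.3]
opening: 0.0852
grasp_force: 28.5
```

```bash
cat >> h.py <<'E'
def flap(B,p):
    x,y,z=B[...,0],B[...,1],B[...,2]
    hsv=cv2.cvtColor(p,cv2.COLOR_RGB2HSV);g=(hsv[...,0]>45)&(hsv[...,0]<80)&(hsv[...,1]>100)
    m=g&(x>-15)&(x<75)&(y>0)&(y<60)
    # bar: highest green in x 5..40
    q=B[m&(x>5)&(x<40)]; print("bar top z95",np.percentile(q[:,2],[90,97]).round(1),"x",np.median(q[q[:,2]>np.percentile(q[:,2],90)][:,0]).round(1))
E
python3 - <<'E'
from h import *
p,L,B,o=wview("w3");rep(L,o);flap(B,p);x,y,z=B[...,0],B[...,1],B[...,2]
m=(x>-64)&(x<-22)&(abs(y)<78)&(z>105)&(z<120)
r=cv2.minAreaRect(B[m][:,:2].astype(np.float32));print(m.sum(),cv2.boxPoints(r).round(1).tolist())
E
```

```text
t 3.9 tcp box [-33.1 -28.6 147. ] yaw [-178.63    0.18   27.32] A in/out x 9.5 21.5 B -75.7 tip z 87.0 F [-26.35  49.52  13.26] 0.0851544463748891
open 0.0852 side -1 n 10800 ztip 63.9 tip x -25.0 25.0 y -52.8 -0.2
open 0.0852 side 1 n 6017 ztip 72.8 tip x -16.2 24.5 y 69.8 75.0
bar top z95 [92.9 93.4] x 20.7
3796 [[-64.5999984741211, -50.900001525878906], [-46.900001525878906, -54.79999923706055], [-36.20000076293945, -6.300000190734863], [-53.900001525878906, -2.4000000953674316]]
```

View pics/w3.png

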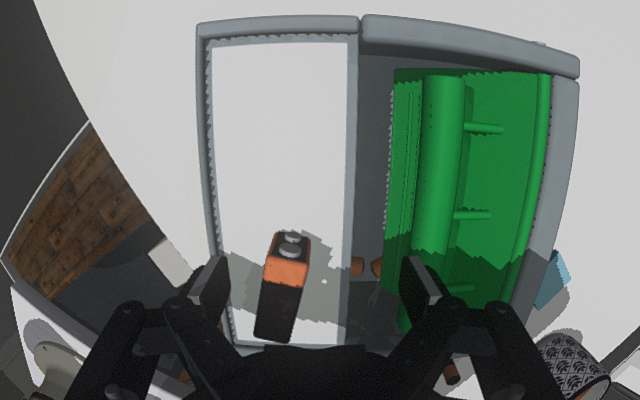

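The tip has been pushed about 10 mm forward by a 56 N side load, so something is off at the bar. I'll check the numbers there.

Run:
```python
from h import *
p,L,B,o=wview("w4")
hsv=cv2.cvtColor(p,cv2.COLOR_RGB2HSV);g=(hsv[...,0]>45)&(hsv[...,0]<80)&(hsv[...,1]>100)
dark=(p.max(-1)<75)&~g
for s in(-1,1):
    m=dark&(abs(L[...,0])<14)&(L[...,1]*s>30)&(L[...,1]*s<65)&(L[...,2]>20)
    for lo in range(40,76,4):
        q=m&(L[...,2]>=lo)&(L[...,2]<lo+4)
        if q.sum()>3: print(s,lo,q.sum(),"toolx",L[q][:,0].min().round(1),L[q][:,0].max().round(1),"boxx",B[q][:,0].min().round(1),B[q][:,0].max().round(1),"z",B[q][:,2].min().round(1))
x,y,z=B[...,0],B[...,1],B[...,2]
for y0 in(-20,0,20,40):
    q=g&(abs(y-y0)<5)&(x>0)&(x<75)
    xs=np.arange(2,74,4);print(y0,[(int(a),round(float(z[q&(abs(x-a)<2)].max()),1)) for a in xs if (q&(abs(x-a)<2)).any()])
```

```text
t 3.95 tcp box [-33.1 -28.6 147. ] yaw [-178.64    0.18   27.32] A in/out x 9.5 21.5 B -75.7 tip z 87.0 F [-26.16  49.44  13.25] 0.08518990287918582
-1 40 179 toolx -10.1 12.3 boxx -91.7 -77.4 z 104.1
-1 44 178 toolx -10.0 12.3 boxx -91.9 -77.4 z 100.1
-1 48 141 toolx -10.6 12.3 boxx -90.6 -77.6 z 96.1
-1 52 119 toolx -10.0 12.1 boxx -89.5 -77.6 z 92.2
-1 56 64 toolx -8.8 11.3 boxx -83.7 -77.8 z 88.2
-1 60 34 toolx -12.8 14.0 boxx -84.6 -78.7 z 84.5
1 40 164 toolx -10.3 12.7 boxx 6.9 20.5 z 101.7
1 44 178 toolx -10.2 12.6 boxx 6.8 19.7 z 98.0
1 48 150 toolx -10.5 12.3 boxx 6.6 19.7 z 94.0
1 52 119 toolx -10.3 12.6 boxx 6.5 15.7 z 90.1
1 56 37 toolx -7.7 9.2 boxx 6.6 10.8 z 85.9
-20 [(2, 140.3), (6, 141.5), (10, 145.0), (14, 143.5), (18, 137.9), (22, 138.7), (26, 178.0), (30, 145.0), (34, 154.6), (38, 134.0), (42, 71.5), (46, 71.1), (50, 75.6), (54, 80.2), (58, 84.2), (62, 89.9), (66, 93.7), (70, 95.8)]
0 [(10, 88.4), (14, 92.1), (18, 94.5), (22, 94.1), (26, 92.7), (30, 90.3), (34, 81.2), (38, 81.9), (42, 81.8), (46, 81.6), (50, 81.1), (54, 81.4), (58, 84.0), (62, 88.7), (66, 93.9), (70, 95.4)]
20 [(10, 88.7), (14, 92.5), (18, 94.0), (22, 94.6), (26, 93.5), (30, 90.0), (34, 75.8), (38, 76.0), (42, 71.9), (46, 71.5), (50, 77.0), (54, 80.3), (58, 84.2), (62, 89.1), (66, 94.2), (70, 96.2)]
40 [(10, 88.7), (14, 93.0), (18, 94.0), (22, 94.6), (26, 93.5), (30, 90.7), (34, 81.6), (38, 81.3), (42, 81.1), (46, 81.2), (50, 81.1), (54, 81.6), (58, 85.9), (62, 89.0), (66, 93.4), (70, 95.7)]
```

Cause found: the fingertip narrows towards its inner face, so it landed on the bar's front slope and slid off forward. I'll back off upwards and press again further back, following the bar forward as it swings.

Emit:
apply_moves([
  [[0,-0.04,0],[0,0,0],1],
  [[0,-0.08,-0.03],[0,0,0],1],
  [[0,-0.08,-0.1],[0,0,0],1],
  [[0,-0.08,-0.2],[0,0,0],1],
  [[0,-0.08,-0.3],[0,0,0],1],
  [[0,-0.08,-0.4],[0,0,0],1],
  [[0,-0.03,-0.5],[0,0,0],1],
  [[0,0.05,-0.6],[0,0,0],1],
  [[0,0.1,-0.6],[0,0,0],1],
  [[0,0.1,-0.6],[0,0,0],1],
  [[0,0.1,-0.6],[0,0,0],1],
])

```text
time: 5.1
ee_pos: [0.4752, -0.1964, 0.2092]
tcp_rot: [-180.0, 0.0, 27.0]
wrist_force: [-0.2, -0.2, -0.2]
opening: 0.0855
grasp_force: 0.0
```

```bash
cat >> h.py <<'E'
def fingers(p,L,B):
    hsv=cv2.cvtColor(p,cv2.COLOR_RGB2HSV);g=(hsv[...,0]>45)&(hsv[...,0]<80)&(hsv[...,1]>100)
    dark=(p.max(-1)<75)&~g
    for s in(-1,1):
        m=dark&(abs(L[...,0])<14)&(L[...,1]*s>5)&(L[...,1]*s<65)
        for lo in range(48,76,4):
            q=m&(L[...,2]>=lo)&(L[...,2]<lo+4)
            if q.sum()>3: print(s,lo,q.sum(),"boxx",B[q][:,0].min().round(1),B[q][:,0].max().round(1),"z",B[q][:,2].min().round(1))
def batt(B):
    x,y,z=B[...,0],B[...,1],B[...,2];m=(x>-64)&(x<-20)&(abs(y)<78)&(z>105)&(z<120)
    if m.sum()>5: print("batt",m.sum(),cv2.boxPoints(cv2.minAreaRect(B[m][:,:2].astype(np.float32))).round(1).tolist())
E
python3 - <<'E'
from h import *
p,L,B,o=wview("w5");fingers(p,L,B);batt(B);flap(B,p)
E
```

```text
t 5.1 tcp box [-13.7 -27.6 209.2] yaw [-1.7995e+02  4.0000e-02  2.7000e+01] A in/out x 29.0 41.0 B -56.5 tip z 149.4 F [-0.2  -0.24 -0.19] 0.08547269057457552
-1 48 160 boxx -71.1 -57.0 z 157.3
-1 52 126 boxx -69.1 -57.1 z 153.2
-1 56 51 boxx -58.1 -57.2 z 149.5
1 48 155 boxx 27.2 40.1 z 157.2
1 52 115 boxx 27.2 39.5 z 153.2
1 56 33 boxx 27.3 28.4 z 150.0
batt 2045 [[-64.69999694824219, -50.5], [-46.79999923706055, -54.599998474121094], [-36.0, -6.699999809265137], [-53.900001525878906, -2.700000047683716]]
bar top z95 [132.3 133. ] x 31.9
```

Emit:
apply_moves([
  [[0,0,0.08],[0,0,0],1],
  [[0,0,0.16],[0,0,0],1],
  [[0,-0.02,0.21],[0,0,0],1],
  [[0,-0.04,0.25],[0,0,0],1],
  [[0,-0.06,0.29],[0,0,0],1],
  [[0,-0.08,0.33],[0,0,0],1],
  [[0,-0.09,0.35],[0,0,0],1],
  [[0,-0.09,0.35],[0,0,0],1],
  [[0,-0.09,0.35],[0,0,0],1],
])

```text
time: 6.05
ee_pos: [0.4713, -0.1883, 0.175]
tcp_rot: [180.0, -0.0, 27.0]
wrist_force: [-0.8, 2.5, 5.2]
opening: 0.0854
grasp_force: 2.1
```

Run:
```python
from h import *
p,L,B,o=wview("w6");fingers(p,L,B);batt(B);flap(B,p)
```

```text
t 6.05 tcp box [-22.7 -27.4 175. ] yaw [179.99  -0.    27.03] A in/out x 20.0 32.0 B -65.4 tip z 115.1 F [-0.75  2.45  5.18] 0.08544311302652673
-1 48 145 boxx -80.2 -65.9 z 123.1
-1 52 114 boxx -76.8 -65.9 z 119.0
-1 56 49 boxx -67.0 -66.1 z 115.6
-1 60 862 boxx -61.0 -40.7 z 111.0
-1 64 365 boxx -61.7 -40.0 z 107.5
1 48 91 boxx 18.4 30.7 z 123.1
1 52 70 boxx 18.1 25.3 z 119.0
1 56 12 boxx 18.5 22.5 z 115.6
batt 2785 [[-64.5999984741211, -50.400001525878906], [-46.900001525878906, -54.5], [-36.0, -6.699999809265137], [-53.70000076293945, -2.700000047683716]]
bar top z95 [115.4 116. ] x 22.9
```

Emit:
apply_moves([
  [[0,0.01,0.04],[0,0,0],1],
  [[0,0.01,0.08],[0,0,0],1],
  [[0,0.01,0.12],[0,0,0],1],
  [[0,0.01,0.16],[0,0,0],1],
  [[0,0.01,0.2],[0,0,0],1],
  [[0,0.01,0.24],[0,0,0],1],
  [[0,0.01,0.26],[0,0,0],1],
  [[0,0.01,0.26],[0,0,0],1],
  [[0,0.01,0.26],[0,0,0],1],
])

```text
time: 7.0
ee_pos: [0.4717, -0.1892, 0.1489]
tcp_rot: [-180.0, 0.0, 27.0]
wrist_force: [-1.6, 1.5, 5.2]
opening: 0.0856
grasp_force: 2.4
```

Run:
```python
from h import *
p,L,B,o=wview("w7");fingers(p,L,B);batt(B);flap(B,p)
```

```text
t 7.0 tcp box [-21.7 -27.4 148.9] yaw [-179.99    0.     27.02] A in/out x 21.1 33.1 B -64.6 tip z 89.1 F [-1.57  1.51  5.18] 0.08562097903308957
-1 48 147 boxx -78.7 -64.9 z 96.9
-1 52 105 boxx -75.7 -64.9 z 93.0
-1 56 66 boxx -66.2 -64.9 z 89.1
-1 60 65 boxx -84.5 -43.3 z 85.1
-1 64 7 boxx -84.5 -65.1 z 84.1
1 48 109 boxx 19.3 32.1 z 97.0
1 52 83 boxx 19.3 26.5 z 92.9
1 56 18 boxx 19.2 23.2 z 90.4
batt 3543 [[-64.5, -50.400001525878906], [-46.900001525878906, -54.400001525878906], [-36.0, -6.300000190734863], [-53.599998474121094, -2.299999952316284]]
bar top z95 [89.4 89.9] x 21.4
```

The flap now sits at 0.9 rad with 5 N straight down. Next I close slowly while shifting the arm: the bar finger stays put and the other finger pushes the battery.

Emit:
apply_moves([
  [[0,0.011,-0.006],[0,0,0],0.975],
  [[0,0.021,-0.013],[0,0,0],0.95],
  [[0,0.032,-0.019],[0,0,0],0.925],
  [[0,0.043,-0.025],[0,0,0],0.9],
  [[0,0.053,-0.03],[0,0,0],0.875],
  [[0,0.064,-0.036],[0,0,0],0.85],
  [[0,0.074,-0.042],[0,0,0],0.825],
  [[0,0.085,-0.047],[0,0,0],0.8],
  [[0,0.096,-0.052],[0,0,0],0.775],
  [[0,0.106,-0.057],[0,0,0],0.75],
  [[0,0.106,-0.057],[0,0,0],0.75],
], force=20)

```text
time: 8.15
ee_pos: [0.4766, -0.1987, 0.1546]
tcp_rot: [-180.0, 0.0, 27.0]
wrist_force: [-0.2, 0.4, 4.6]
opening: 0.0636
grasp_force: 2.5
```

Run:
```python
from h import *
p,L,B,o=wview("w8");fingers(p,L,B);batt(B);flap(B,p)
```

```text
t 8.15 tcp box [-11.1 -27.4 154.6] yaw [-179.99    0.     27.02] A in/out x 20.7 32.7 B -42.9 tip z 88.9 F [-0.21  0.4   4.57] 0.06364435546387615
-1 48 86 boxx -57.4 -26.3 z 102.7
-1 52 82 boxx -57.6 -26.3 z 98.6
-1 56 69 boxx -56.5 -26.3 z 94.7
-1 60 42 boxx -27.0 -26.3 z 90.6
-1 64 13 boxx -27.3 -26.5 z 86.6
-1 68 26 boxx -27.1 -17.8 z 83.4
-1 72 6 boxx -17.8 -17.8 z 79.3
1 48 120 boxx 19.5 33.3 z 102.6
1 52 98 boxx 19.4 33.3 z 98.6
1 56 93 boxx 19.3 30.5 z 94.6
1 60 62 boxx 19.5 26.0 z 90.7
batt 4256 [[-58.0, -3.200000047683716], [-57.79999923706055, -52.5], [-26.299999237060547, -52.29999923706055], [-26.399999618530273, -3.0999999046325684]]
bar top z95 [88.  88.5] x 21.9
```

Emit:
apply_moves([
  [[0,0.011,-0.008],[0,0,0],0.725],
  [[0,0.021,-0.013],[0,0,0],0.7],
  [[0,0.032,-0.018],[0,0,0],0.675],
  [[0,0.043,-0.023],[0,0,0],0.65],
  [[0,0.053,-0.027],[0,0,0],0.625],
  [[0,0.064,-0.031],[0,0,0],0.6],
  [[0,0.074,-0.035],[0,0,0],0.575],
  [[0,0.085,-0.039],[0,0,0],0.55],
  [[0,0.096,-0.042],[0,0,0],0.525],
  [[0,0.106,-0.046],[0,0,0],0.5],
  [[0,0.117,-0.049],[0,0,0],0.475],
  [[0,0.128,-0.052],[0,0,0],0.45],
  [[0,0.138,-0.055],[0,0,0],0.425],
  [[0,0.149,-0.057],[0,0,0],0.4],
  [[0,0.149,-0.057],[0,0,0],0.4],
  [[0,0.149,-0.057],[0,0,0],0.4],
  [[0,0.149,-0.057],[0,0,0],0.4],
])

```text
time: 9.9
ee_pos: [0.4833, -0.212, 0.1602]
tcp_rot: [180.0, 0.0, 27.0]
wrist_force: [-0.1, 0.2, 1.8]
opening: 0.0343
grasp_force: 1.0
```

Run:
```python
from h import *
p,L,B,o=wview("w9");fingers(p,L,B);batt(B);flap(B,p)
q,d=imaging.camera("scene");cv2.imwrite("pics/s9.png",q[:,:,::-1])
s=cv2.resize(q[130:240,250:380],(640,540))[:,:,::-1]
cv2.imwrite("pics/m9.png",np.hstack([cv2.resize(p[100:400,140:560],(420,300))[:,:,::-1],cv2.resize(q[130:240,250:380],(355,300))[:,:,::-1]]))
```

```text
t 9.9 tcp box [  3.8 -27.5 160.2] yaw [1.800e+02 1.000e-02 2.702e+01] A in/out x 21.0 33.0 B -13.4 tip z 89.3 F [-0.12  0.19  1.81] 0.03433439173015023
-1 48 119 boxx -27.7 -14.1 z 108.3
-1 52 103 boxx -27.8 -14.2 z 104.3
-1 56 115 boxx -27.7 -14.0 z 100.3
-1 60 79 boxx -27.5 -14.1 z 96.3
-1 64 332 boxx -24.3 -1.4 z 92.2
-1 68 643 boxx -14.8 -2.4 z 88.2
-1 72 55 boxx -17.9 -11.8 z 84.6
1 48 107 boxx 19.4 32.8 z 108.3
1 52 94 boxx 19.4 32.8 z 104.2
1 56 83 boxx 19.3 33.0 z 100.3
1 60 66 boxx 19.4 32.6 z 96.3
1 64 40 boxx 19.5 29.8 z 92.5
1 68 38 boxx 8.8 20.2 z 88.2
1 72 114 boxx 9.3 29.3 z 84.3
batt 231 [[-28.200000762939453, -19.399999618530273], [-26.600000381469727, -22.299999237060547], [-18.700000762939453, -17.700000762939453], [-20.399999618530273, -14.899999618530273]]
bar top z95 [88.3 88.9] x 21.9
```

View pics/m9.png

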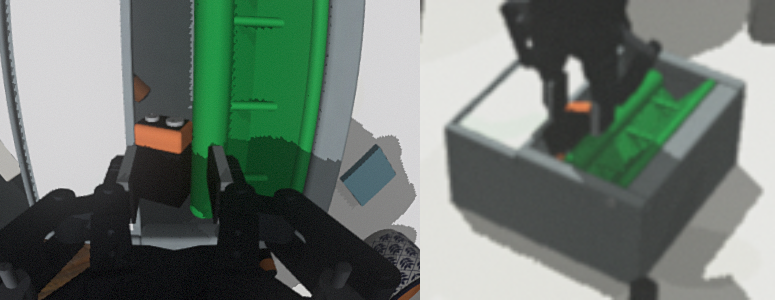

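Wrist and scene views: the battery has tipped into the gap (160,150 in the left panel) but is held between the pusher and the bar. I'll ease the pusher back and keep the flap down.

Emit:
apply_moves([
  [[0,-0.021,0.005],[0,0,0],0.45],
  [[0,-0.043,0.011],[0,0,0],0.5],
  [[0,-0.064,0.018],[0,0,0],0.55],
  [[0,-0.064,0.018],[0,0,0],0.55],
  [[0,-0.064,0.018],[0,0,0],0.55],
  [[0,-0.064,0.018],[0,0,0],0.55],
])

```text
time: 10.6
ee_pos: [0.4804, -0.2061, 0.1585]
tcp_rot: [-180.0, -0.0, 27.0]
wrist_force: [-0.9, 1.1, 2.3]
opening: 0.047
grasp_force: 1.2
```

Run:
```python
from h import *
p,L,B,o=wview("w10");flap(B,p);x,y,z=B[...,0],B[...,1],B[...,2]
for y0 in(-45,-35,-25,-15,-8,5):
    q=(abs(y-y0)<3)&(z<125);print(y0,[(int(a),*np.percentile(z[q&(abs(x-a)<2)],[50,95]).round(0).astype(int).tolist()) for a in range(-34,20,4) if (q&(abs(x-a)<2)).any()])
cv2.imwrite("pics/w10c.png",p[100:400,140:560,::-1])
```

```text
t 10.6 tcp box [ -2.8 -27.4 158.5] yaw [-179.98   -0.     27.03] A in/out x 20.7 32.7 B -26.3 tip z 89.4 F [-0.92  1.13  2.25] 0.04699567408449475
bar top z95 [88.2 88.7] x 21.9
-45 [(-30, 85, 86), (-26, 85, 86), (-22, 85, 86), (-18, 86, 88), (-14, 88, 90), (-10, 90, 91), (-6, 92, 93), (-2, 93, 95), (2, 95, 97), (6, 95, 97), (10, 87, 90), (14, 84, 86), (18, 87, 88)]
-35 [(-30, 105, 125), (-26, 97, 123), (-22, 85, 86), (-18, 85, 88), (-14, 88, 89), (-10, 90, 91), (-6, 92, 93), (-2, 93, 94), (2, 95, 96), (6, 95, 97), (10, 85, 91), (14, 84, 86), (18, 100, 122)]
-25 [(-30, 85, 85), (-26, 98, 122), (-22, 85, 86), (-18, 85, 88), (-14, 88, 89), (-10, 90, 91), (-6, 91, 93), (-2, 93, 95), (2, 95, 96), (6, 94, 97), (10, 85, 91), (14, 83, 86), (18, 95, 122)]
-15 [(-34, 103, 124), (-30, 107, 124), (-26, 100, 122), (-22, 85, 86), (-18, 85, 88), (-14, 88, 89), (-10, 89, 91), (-6, 91, 93), (-2, 93, 95), (2, 95, 96), (6, 94, 96), (10, 83, 90), (14, 83, 86), (18, 89, 121)]
-8 [(-34, 85, 86), (-30, 85, 86), (-26, 85, 86), (-22, 85, 86), (-18, 84, 87), (-14, 86, 89), (-10, 88, 91), (-6, 89, 93), (-2, 90, 94), (2, 94, 96), (6, 92, 96), (10, 84, 90), (14, 82, 86), (18, 87, 88)]
5 [(-34, 85, 86), (-30, 85, 86), (-26, 85, 86), (-22, 85, 86), (-18, 82, 86), (-14, 4, 5), (-10, 4, 5), (-6, 4, 5), (-2, 4, 5), (2, 4, 5), (6, 4, 5), (10, 4, 80), (14, 83, 86), (18, 87, 89)]
```

The battery is bridging the gap, with one edge on the tray edge and the other on the bar. I'll tilt the tool about 6° so only the bar finger goes lower, taking the flap to about 1.0 rad and clearing the wedge.

Emit:
apply_moves([
  [[0,-0.021,0.008],[0,0,0],0.6],
  [[0,-0.043,0.016],[0,0,0],0.65],
  [[0,-0.025,0.025],[0.05,0,0],0.65],
  [[0,-0.007,0.033],[0.1,0,0],0.65],
  [[0,0.011,0.042],[0.15,0,0],0.65],
  [[0,0.029,0.05],[0.2,0,0],0.65],
  [[0,0.029,0.05],[0.2,0,0],0.65],
  [[0,0.029,0.05],[0.2,0,0],0.65],
  [[0,0.029,0.05],[0.2,0,0],0.65],
])

```text
time: 11.55
ee_pos: [0.482, -0.2093, 0.1537]
tcp_rot: [-173.9, -0.0, 27.0]
wrist_force: [-0.1, -0.1, 6.7]
opening: 0.0556
grasp_force: 2.8
```

```bash
cat >> h.py <<'E'
def prof(B):
    x,y,z=B[...,0],B[...,1],B[...,2]
    for y0 in(-45,-30,-8,5):
        q=(abs(y-y0)<3)&(z<125);print(y0,[(int(a),*np.percentile(z[q&(abs(x-a)<2)],[50,95]).round(0).astype(int).tolist()) for a in range(-34,24,4) if (q&(abs(x-a)<2)).any()])
E
python3 - <<'E'
from h import *
p,L,B,o=wview("w11");flap(B,p);fingers(p,L,B);prof(B)
E
```

```text
t 11.55 tcp box [  0.8 -27.4 153.7] yaw [-1.7394e+02 -1.0000e-02  2.6990e+01] A in/out x 28.6 40.6 B -27.0 tip z 86.2 F [-0.12 -0.12  6.75] 0.05563567824228859
bar top z95 [82.2 82.7] x 23.9
-1 48 136 boxx -46.7 -32.7 z 105.1
-1 52 123 boxx -46.7 -33.1 z 101.1
-1 56 102 boxx -46.9 -33.6 z 97.2
-1 60 77 boxx -45.8 -34.0 z 93.1
-1 64 45 boxx -35.4 -34.5 z 89.1
-1 68 30 boxx -35.6 -17.4 z 83.5
-1 72 42 boxx -36.5 -17.5 z 79.5
1 48 105 boxx 21.6 34.7 z 98.0
1 52 87 boxx 21.1 34.5 z 94.2
1 56 83 boxx 20.6 33.8 z 90.2
1 60 73 boxx 20.2 32.7 z 87.1
1 64 24 boxx 20.2 23.1 z 83.5
-45 [(-34, 85, 86), (-30, 85, 86), (-26, 85, 86), (-22, 85, 86), (-18, 84, 85), (-14, 4, 5), (-10, 4, 5), (-6, 4, 5), (-2, 4, 5), (2, 4, 5), (6, 30, 31), (10, 30, 31), (14, 73, 78), (18, 80, 82), (22, 81, 83)]
-30 [(-34, 99, 118), (-30, 85, 124), (-26, 85, 86), (-22, 85, 86), (-18, 84, 85), (-14, 4, 5), (-10, 4, 5), (-6, 4, 5), (-2, 4, 5), (2, 4, 5), (6, 30, 31), (10, 30, 32), (14, 31, 78), (18, 80, 82), (22, 104, 118)]
-8 [(-34, 85, 86), (-30, 85, 86), (-26, 85, 86), (-22, 85, 86), (-18, 18, 86), (-14, 4, 14), (-10, 4, 5), (-6, 4, 5), (-2, 4, 5), (2, 4, 18), (6, 28, 31), (10, 30, 31), (14, 31, 78), (18, 80, 82), (22, 82, 83)]
5 [(-34, 85, 86), (-30, 85, 86), (-26, 85, 86), (-22, 85, 86), (-18, 84, 86), (-14, 4, 5), (-10, 4, 5), (-6, 4, 5), (-2, 4, 5), (2, 4, 5), (6, 4, 5), (10, 4, 5), (14, 73, 78), (18, 80, 82), (22, 82, 83)]
```

The battery has dropped: the gap is clear, and its top is now at z 30 inside the box, next to the flap. I'll raise slowly so the flap closes gently.

Emit:
apply_moves([
  [[0,0,-0.03],[0,0,0],0.65],
  [[0,0,-0.06],[0,0,0],0.65],
  [[0,0,-0.09],[0,0,0],0.65],
  [[0,0,-0.12],[0,0,0],0.65],
  [[0,0,-0.15],[0,0,0],0.65],
  [[0,0,-0.18],[0,0,0],0.65],
  [[0,0,-0.21],[0,0,0],0.65],
  [[0,0,-0.25],[0,0,0],0.65],
  [[0,0.01,-0.29],[0,0,0],0.65],
  [[0,0.02,-0.33],[0,0,0],0.65],
  [[0,0.03,-0.37],[0,0,0],0.65],
  [[0,0.04,-0.41],[0,0,0],0.65],
  [[0,0.05,-0.45],[0,0,0],0.65],
  [[0,0.06,-0.49],[0,0,0],0.65],
  [[0,0.06,-0.53],[0,0,0],0.65],
  [[0,0.06,-0.65],[0,0,0],0.65],
  [[0,0.06,-0.85],[0,0,0],0.65],
  [[0,0.06,-1.0],[0,0,0],0.65],
  [[0,0.06,-1.0],[0,0,0],0.65],
])

```text
time: 13.5
ee_pos: [0.4897, -0.2237, 0.2548]
tcp_rot: [-174.1, -0.1, 27.0]
wrist_force: [0.2, -0.0, -1.0]
opening: 0.0559
grasp_force: 0.0
```

Emit:
apply_moves([
  [[0,0,-0.3],[0,0,0],0.65],
  [[-0.3,0,-0.6],[0,0,0],0.65],
  [[-0.7,0,-0.8],[0,0,0],0.65],
  [[-1.0,0,-0.8],[0,0,0],0.65],
  [[-1.0,0,-0.8],[0,0,0],0.65],
  [[-1.0,0,-0.8],[0,0,0],0.65],
  [[-1.0,0,-0.8],[0,0,0],0.65],
])

```text
time: 14.2
ee_pos: [0.4044, -0.276, 0.3312]
tcp_rot: [-173.9, 0.0, 27.0]
wrist_force: [0.2, -0.4, 0.1]
opening: 0.0556
grasp_force: 0.0
```

Run:
```python
from h import *
p,L,B,o=wview("w12");flap(B,p)
x,y,z=B[...,0],B[...,1],B[...,2]
hsv=cv2.cvtColor(p,cv2.COLOR_RGB2HSV);g=(hsv[...,0]>45)&(hsv[...,0]<80)&(hsv[...,1]>120)&(x>-20)&(x<15)&(abs(y)<70)
print("flap front z",np.percentile(z[g],[5,50,95]));m=(x>-80)&(x<-22)&(abs(y)<78);print("tray max z",np.nanpercentile(z[m],[50,99,100]))
q,d=imaging.camera("scene")
cv2.imwrite("pics/m12.png",np.hstack([p[:,:,::-1][:,100:500],q[60:400,230:540][:,:,::-1].repeat(1,0)[:340].copy() if 0 else cv2.resize(q[100:350,235:485],(400,400))[:,:,::-1]]))
```

```text
t 14.2 tcp box [  24.8 -126.9  331.2] yaw [-1.7394e+02  1.0000e-02  2.7040e+01] A in/out x 52.6 64.6 B -3.0 tip z 263.7 F [ 0.2  -0.44  0.15] 0.055624963809063954
bar top z95 [132.4 133.2] x 32.4
flap front z [92.79315902 94.21718115 95.97058681]
tray max z [85.04653773 86.83334562 88.37276659]
```

View pics/m12.png

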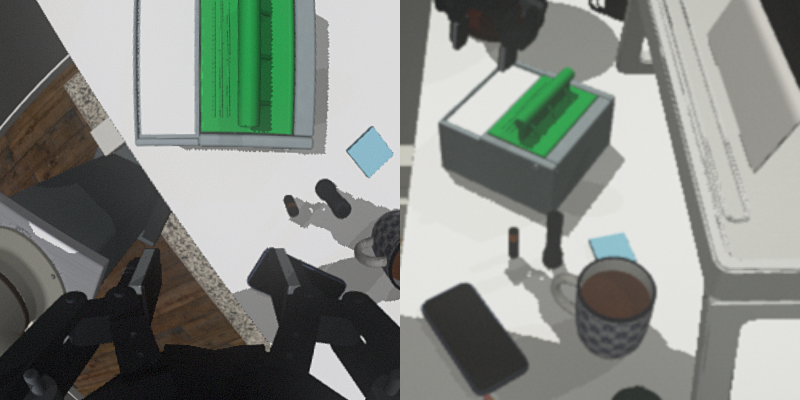

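The tray is empty, the flap is shut (bar at z 133, x 32), and the AA battery, torch, mug and phone look undisturbed. I'm handing in.

```bash
python3 -c "
from workcell import bot
print(bot.job_done())"
```

```text
the job is handed in; nothing more can be done
None
```

The 9-volt battery is in the box, the flap has sprung shut, and the other items look undisturbed; on the way a first flap press slipped off the bar (about 56 N sideways, flap released and pressed again), and the battery jammed briefly between pusher and bar until I eased back and pressed the flap deeper.

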